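# Pack the finned attenuators into their kit case

### The job

Pack up the radio test kit: put the three finned attenuators into the open case, each lying flat and upright in the insert whose recess is made for its length (long, medium, short). Set them down without dropping them, and leave the three smooth-sided couplers where they lie on the bench.

Things in the scene. Friction and masses are not known exactly. Their poses are not given: they have to be found in the camera images.
- case: Shallow grey kit case, open, fixed to the bench: base 156 x 254 mm, 20 mm high, walls and floor 5 mm thick, holding the three inserts side by side. Its lid, just as large and 18 mm high, lies folded flat on the far side (+x of the case). Origin: centre of the base's underside; y runs along its 254 mm side.
- attenuator_long: The long finned attenuator, to be packed: loose aluminium block with square cooling fins all along it (dark gaps seen from above), body 86 long x 30 wide x 34 mm high, a round connector 16 mm across and 12 mm long at mid height on each end, 110 mm in all; about 0.24 kg, flat on the bench. Same both ways round. Origin: centre of the underside; x along its length, y across its width, z up.
- attenuator_medium: The medium finned attenuator, to be packed: loose aluminium block with square cooling fins all along it (dark gaps seen from above), body 61 long x 30 wide x 34 mm high, a round connector 16 mm across and 12 mm long at mid height on each end, 85 mm in all; about 0.17 kg, flat on the bench. Same both ways round. Origin: centre of the underside; x along its length, y across its width, z up.
- attenuator_short: The short finned attenuator, to be packed: loose aluminium block with square cooling fins all along it (dark gaps seen from above), body 36 long x 30 wide x 34 mm high, a round connector 16 mm across and 12 mm long at mid height on each end, 60 mm in all; about 0.11 kg, flat on the bench. Same both ways round. Origin: centre of the underside; x along its length, y across its width, z up.
- insert_long: Fixed insert in the case for the long attenuator: black, 138 x 72 mm, 13 mm high, with a white-floored recess 126 long x 46 wide x 8 mm deep in its centre (8 mm to spare on each side). Origin: centre of its underside, 5 mm above the bench; x along the recess, whose floor is 5 mm above the origin. The inserts stand 80 mm apart, in an order that changes.
- insert_medium: Fixed insert in the case for the medium attenuator: black, 138 x 72 mm, 13 mm high, with a white-floored recess 101 long x 46 wide x 8 mm deep in its centre (8 mm to spare on each side). Origin: centre of its underside, 5 mm above the bench; x along the recess, whose floor is 5 mm above the origin. The inserts stand 80 mm apart, in an order that changes.
- insert_short: Fixed insert in the case for the short attenuator: black, 138 x 72 mm, 13 mm high, with a white-floored recess 76 long x 46 wide x 8 mm deep in its centre (8 mm to spare on each side). Origin: centre of its underside, 5 mm above the bench; x along the recess, whose floor is 5 mm above the origin. The inserts stand 80 mm apart, in an order that changes.
- coupler_long: Look-alike to be left alone: long smooth-sided coupler, loose, plain aluminium block without fins, body 86 x 30 x 34 mm, with the same 12 mm long connector at each end (110 mm in all) and a third one on its +y side. Origin: centre of the underside; x along its length, z up.
- coupler_medium: Look-alike to be left alone: medium smooth-sided coupler, loose, plain aluminium block without fins, body 61 x 30 x 34 mm, with the same 12 mm long connector at each end (85 mm in all) and a third one on its +y side. Origin: centre of the underside; x along its length, z up.
- coupler_short: Look-alike to be left alone: short smooth-sided coupler, loose, plain aluminium block without fins, body 36 x 30 x 34 mm, with the same 12 mm long connector at each end (60 mm in all) and a third one on its +y side. Origin: centre of the underside; x along its length, z up.

How it is judged:
By the outcome, as a careful person would: the job done as asked, in the order asked, and still so for the second after the job is handed in, with the robot touching nothing.
It also fails if it takes over 83 s, if anything falls off the work surface, if the arm or the gripper's body presses on something with over 40 N, if the wrist force passes 120 N, or if a joint passes its speed limit or range.

### The arm

A 6-joint arm with a two-finger parallel gripper is mounted at the origin on the work surface. World frame = base frame: x ahead of the robot, y to its left, z up, the work surface at z = 0. Lengths are in mm, angles in degrees, forces in N, time in s.
With the tool pointing down it reaches from about 300 to 850 mm from the base axis. Payload 4.2 kg.
Tool frame: the origin (TCP) lies midway between the tips of the shut fingers; the grasp point (between the pads) lies 19 mm behind it; z points along the fingers, y is the line along which they close (so a half turn about z gives the same grasp; the last joint's range is limited). The gripper opens to 91 mm and grips with 3 to 60 N. Pads are 32 mm wide; open, the fingers measure 118 mm over their backs; the gripper's body (76 mm by 178 mm) begins 60 mm behind the grasp point.
Start: joints at [-68.927, 18.312, 89.639, -0, 72.044, -1.146], TCP at [217.443, -532.32, 192.176] pointing down, gripper open.
Joint ranges: [-177.97, 177.97], [-48.28, 115.42], [12.27, 149.76], [-77.06, 257.06], [2.81, 150.46], [-146.56, 146.56]. Speed limits (degrees/s): [147.25, 147.25, 180, 180, 180, 180].

### API

Orientations are given as [roll, pitch, yaw] about the fixed x, y, z axes, in that order (R = Rz(yaw) Ry(pitch) Rx(roll)).
In Python, from workcell import state, grab_frame, camera_model, job_done gives the robot as it stands.
- The arm moves only by the tool creep_tool, called after "Emit:" as a command line: name --argument value ..., lists and objects as JSON in quotes. Schema: {"type":"object","properties":{"rows":{"type":"array","items":{"type":"number"},"minItems":6,"maxItems":48},"aperture":{"type":"number"},"grip_n":{"type":"number"},"only":{"type":"string"},"quiet":{"type":"boolean"},"lines":{"type":"string"}},"required":["rows"],"additionalProperties":false}. rows is one flat list of numbers that holds 1 to 8 rows one after another, with no inner brackets; each row has 6 numbers: dx, dy, dz in normalised numbers (1 is 300 mm), then a rotation vector rx, ry, rz in a scale on which 1.0 is 90 degrees; each row shifts and turns the commanded pose from where the row before left it, along the tool's axes as they then stand; what a row does not reach is not made up. A row lasts 1/10 s, in which the tool goes at most 50 mm and 8.59 degrees, less where a joint would pass 70% of its speed; a pose out of reach is approached as far as the arm can. aperture is the finger opening in mm, set as the call begins (left out keeps the last). The fingers move at their own pace and stop on an object; grip_n is the grip in N (left out, the last holds). Time passes only in rows, so rows that do not move let the fingers close. The tool returns the time, the measured TCP pose, the force, the opening and the grip force at its end. only (a regular expression) keeps the lines of the reply that match it, lines (a string "A,B") keeps lines A to B, and quiet returns only ok. A shift or turn number past 1, either way, is cut back to 1. Input that does not fit is refused with a message, and nothing moves.
- state(): the state, without advancing time (a new reading comes with each control period).
- grab_frame(name): name is "scene" or "side" or "wrist"; returns the picture (480x640x3 uint8, blue, green, red); there is no depth.
- camera_model(name): a dict with "fx", "fy", "cx", "cy" (pixels), "D" ([k1, k2, p1, p2, k3] as OpenCV has them; the pictures are not rectified), "T" (4x4, takes a point from camera to world coordinates). Camera axes: x right, y up, looking along -z (the intrinsics and any distortion apply to the point x, -y, -z); pixel columns grow to the right and rows downward; lengths in mm; the calibration is good to about 2 mm. A picture is of the moment at which its call begins: read the wrist's pose just before it. camera_model takes no time and is no camera call; for the wrist camera it gives the pose at the moment of the call.
- job_done(): hands the job in; it is judged then, once.
The state is a dict: "time_s": time; "qpos": joint angles; "qvel": joint speeds; "effort": joint torques, N m; "ee_pos": TCP position; "ee_rot": TCP orientation; "force": force on the tool from outside, world axes, zero at the start; "torque": the same for the moment, N m; "gripper_width": finger opening in mm; "gripper_force": force on a finger pad.
Only numpy, scipy, OpenCV 4.12 (cv2) and the standard library are available. Lean on these libraries where they do the work, as an engineer would, in place of code of your own. Each camera call takes 0.05 s, during which the arm holds its last target. There are 200 camera calls.

## Working session

There is one attempt and no reset: what is moved stays moved. The work goes in short steps, Python scripts to look and compute and a tool call to move; the robot and the scene stay as the last step left them, time stands still between calls to the robot, and variables do not carry over. Pictures are saved under pics/ and viewed, at most 16 in all, crops included, and the job is handed in when it is done.

```bash
mkdir -p pics; ls; python3 - <<'E'
from workcell import *
import cv2
for n in ("scene","side","wrist"):
    m=camera_model(n); print(n,m["fx"],m["cx"],m["cy"],m["D"],m["T"].tolist() if hasattr(m["T"],'tolist') else m["T"])
    cv2.imwrite(f"pics/{n}0.png",grab_frame(n))
s=state();print(s["ee_pos"],s["ee_rot"],s["gripper_width"],s["time_s"])
E
```

```text
pics
scene 465.5224367340364 320.3570132488015 236.65933424526156 [-0.08015925  0.          0.          0.          0.        ] [[-0.13557917952199658, -0.5759818606643328, 0.8061409196076054, 1303.592939179576], [0.9906960587809679, -0.06911002409370076, 0.11723959947741755, 105.98207802212686], [-0.011815464273544421, 0.8145358805819554, 0.5799928396528524, 612.8612261160395], [0.0, 0.0, 0.0, 1.0]]
side 473.5710468138597 319.76650042233405 236.6279222086116 [-0.11448092  0.          0.          0.          0.        ] [[-0.8508518562710102, 0.3618982048699583, -0.3808947466060378, 203.08342330222004], [-0.5254016646225262, -0.5832293750473564, 0.6195131854075008, 532.3343996644662], [0.0020517046703835465, 0.7272366777011262, 0.6863837156534045, 654.1793622570111], [0.0, 0.0, 0.0, 1.0]]
wrist 415.2039855814045 320.79342958463616 242.17852798031348 [-0.03284595  0.          0.          0.          0.        ] [[0.37895494553129216, 0.8909589694209112, 0.2501704700115526, 287.83738966600896], [-0.9254142925023788, 0.3652070176267353, 0.10115444383963076, -502.8831937482569], [-0.0012395522154948376, -0.26984430526622416, 0.9629031698076872, 383.5565870461634], [0.0, 0.0, 0.0, 1.0]]
[ 217.28272304 -531.9396565   191.5229131 ] [-1.79923471e+02 -1.93446066e-03  2.22181377e+01] 91.47925677299521 0.15
```

View pics/scene0.png

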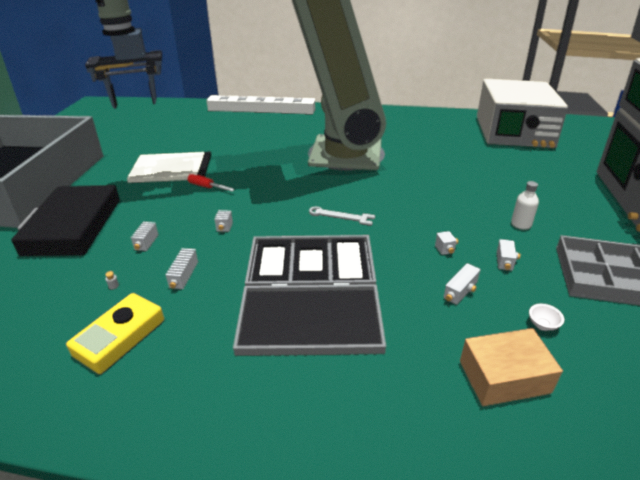

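View pics/side0.png

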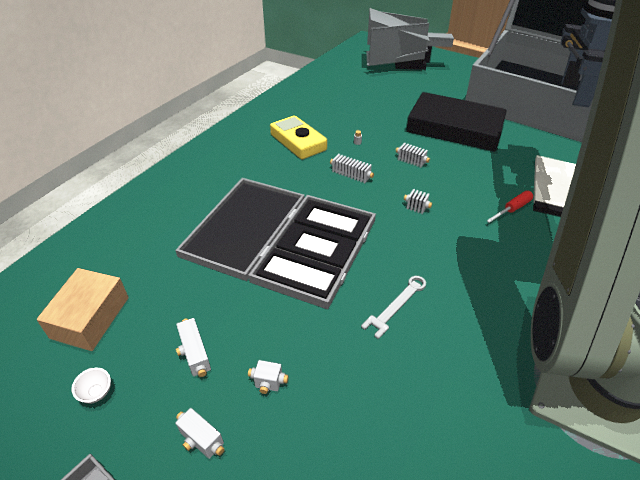

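The scene picture shows the finned ones at left: long (182,268), medium (145,237), short (223,221). The inserts, left to right, are medium (272,261), short (311,261) and long (349,260). The side view shows the same layout. Next I'll look closer.

```bash
cat > h.py <<'E'
import numpy as np,cv2
from workcell import *
def K(m): return np.array([[m["fx"],0,m["cx"]],[0,m["fy"],m["cy"]],[0,0,1.]])
def w2p(m,P):
    T=np.array(m["T"]);P=np.atleast_2d(P).astype(float)
    c=(P-T[:3,3])@T[:3,:3]*[1,-1,-1]
    return cv2.projectPoints(c,np.zeros(3),np.zeros(3),K(m),np.array(m["D"]))[0][:,0]
def p2w(m,px,z):
    T=np.array(m["T"]);px=np.array(px,float).reshape(-1,1,2)
    u=cv2.undistortPoints(px,K(m),np.array(m["D"]))[:,0]
    d=np.c_[u[:,0],-u[:,1],-np.ones(len(u))]@T[:3,:3].T
    return T[:3,3]+d*((z-T[2,3])/d[:,2])[:,None]
E
python3 - <<'E'
from h import *
m=camera_model("scene")
print(p2w(m,[(182,263),(145,233),(223,217)],34).round())
print(p2w(m,[(272,261),(311,261),(349,260)],13).round())
im=cv2.imread("pics/scene0.png")
a=cv2.resize(im[205:295,125:245],None,fx=6,fy=6,interpolation=cv2.INTER_CUBIC); cv2.imwrite("pics/c1.png",a)
a=cv2.resize(im[230:290,240:380],None,fx=5.5,fy=5.5,interpolation=cv2.INTER_CUBIC); cv2.imwrite("pics/c2.png",a)
E
```

```text
[[ 623. -275.   34.]
 [ 531. -398.   34.]
 [ 449. -244.   34.]]
[[ 568. -103.   13.]
 [ 558.  -23.   13.]
 [ 545.   55.   13.]]
```

View pics/c1.png

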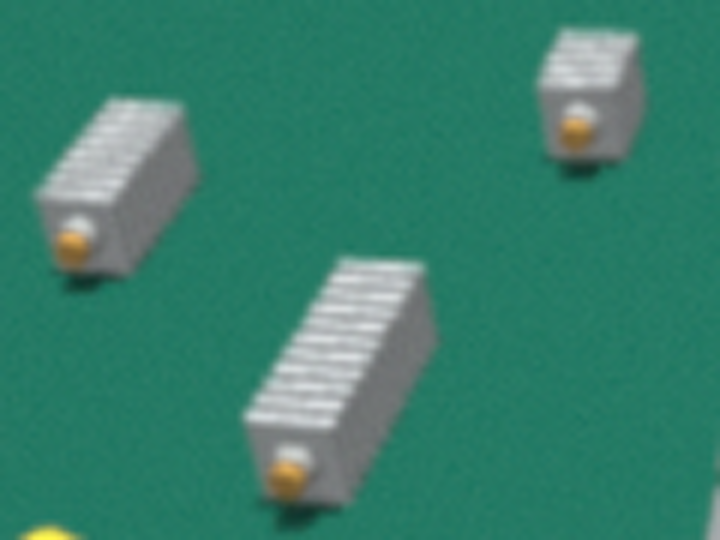

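View pics/c2.png

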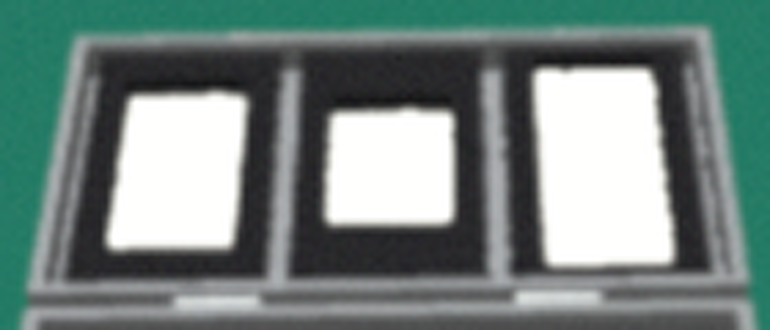

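View pics/wrist0.png

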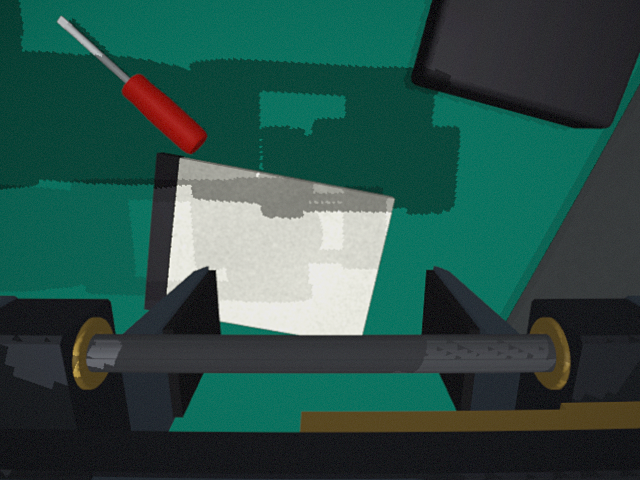

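The crops show clear finned top faces: long has corners at crop (340,260), (428,264), (337,427), (246,415), and the medium and short ones read just as clearly. The case rim runs (75,37)–(708,30). The wrist view sees the bench ahead of the tool along +x, with only a notebook and a screwdriver in it.

```bash
python3 - <<'E'
from h import *
m=camera_model("scene")
q=dict(L=[(340,260),(428,264),(337,427),(246,415)],M=[(108,98),(184,104),(110,203),(37,192)],S=[(560,30),(638,34),(616,88),(541,82)])
for k,v in q.items():
    p=p2w(m,np.array(v)/6+[125,205]-.4,34)[:,:2]
    ax=(p[3]-p[0]+p[2]-p[1])/2; w=(p[1]-p[0]+p[2]-p[3])/2
    print(k,p.mean(0).round(1),"len",np.hypot(*ax).round(1),"wid",np.hypot(*w).round(1),"yaw",np.degrees(np.arctan2(ax[1],ax[0])).round(1),np.degrees(np.arctan2(-w[0],w[1])).round(1))
c=lambda v,z:p2w(m,np.array(v)/5.5+[240,230]-.4,z)[:,:2]
r=c([(75,37),(708,30),(748,288),(28,292)],20);print("case",r.round(1),np.hypot(*(r[1]-r[0])),np.hypot(*(r[2]-r[1])),r.mean(0))
print("yaw",np.degrees(np.arctan2(-(r[1]-r[0])[0],(r[1]-r[0])[1])))
for v in ([(128,93),(247,93),(234,250),(107,248)],[(330,110),(453,110),(455,226),(324,224)],[(534,68),(654,68),(673,264),(547,267)]):
    p=np.r_[c(v[:2],10),c(v[2:],18)];print(p.round(1).tolist(),p.mean(0).round(1))
E
```

```text
L [ 616.8 -279.2] len 86.6 wid 32.1 yaw 0.7 -0.3
M [ 518.1 -409. ] len 63.7 wid 31.1 yaw 0.7 -3.5
S [ 437.4 -248. ] len 37.9 wid 30.9 yaw 5.6 -0.0
case [[ 496.  -161.2]
 [ 460.9   90.3]
 [ 616.3  112.5]
 [ 649.5 -138.7]] 253.94511425488906 156.92949259688552 [555.66396425 -24.2693307 ]
yaw 7.932333894027855
[[517.2, -135.1], [511.5, -88.2], [615.6, -71.6], [620.2, -117.4]] [ 566.1 -103.1]
[[518.5, -53.7], [512.8, -6.0], [592.5, 5.5], [597.2, -42.0]] [555.2 -24. ]
[[481.3, 22.5], [475.6, 70.0], [604.1, 85.5], [611.2, 41.1]] [543.   54.8]
```

Careful with the scale: shifts go in shares of 300 mm and turns go in shares of 90 degrees. That gives: 42 mm / 300 = 0.14, 35 mm / 300 = 0.1167.

Emit:
creep_tool --rows '[0.1167,-0.02,0,0,0,0,0.14,-0.0267,0,0,0,0,0.14,-0.0267,0,0,0,0,0.14,-0.0267,0,0,0,0,0.14,-0.0267,0,0,0,0,0.14,-0.0267,0,0,0,0,0.14,-0.0267,0,0,0,0,0.14,-0.0267,0,0,0,0]' --aperture 70

```text
time_s: 0.95
ee_pos: [499.7, -349.2, 191.9]
ee_rot: [-180.0, 0.0, 22.2]
force: [-0.1, -0.4, 0.6]
gripper_width: 70.0
gripper_force: 0.0
```

Emit:
creep_tool --rows '[0.14,-0.0267,0,0,0,0,0.14,-0.0267,0,0,0,0,0.1167,-0.0133,0,0,0,0,0.0567,-0.0033,0,0,0,0.0778,0,0,0,0,0,0.0778,0,0,0,0,0,0.08,0,0,0,0,0,0]'

```text
time_s: 1.65
ee_pos: [616.5, -279.3, 191.5]
ee_rot: [-180.0, 0.1, 1.1]
force: [-0.1, -0.0, 0.7]
gripper_width: 70.1
gripper_force: 0.0
```

```bash
cat >> h.py <<'E'
def shot(n):
    s=state();m=camera_model("wrist");cv2.imwrite(f"pics/{n}.png",grab_frame("wrist"))
    np.savez(f"pics/{n}.npz",T=m["T"],p=s["ee_pos"],r=s["ee_rot"])
    print(s["ee_pos"].round(1),s["ee_rot"].round(2),s["time_s"])
def load(n):
    m=camera_model("wrist");d=np.load(f"pics/{n}.npz");m["T"]=d["T"];return m,d
def delta(x,y,z,yaw):
    "tool-axis shift (at present yaw) and turn to reach the target"
    from scipy.spatial.transform import Rotation as R
    s=state();A=R.from_euler("xyz",s["ee_rot"],degrees=True);B=R.from_euler("xyz",[180,0,yaw],degrees=True)
    d=np.array([x,y,z])-s["ee_pos"]
    print("now",s["ee_pos"].round(1),"t",s["time_s"],"shift",A.inv().apply(d).round(1),"shift after turn",B.inv().apply(d).round(1),"turn",(A.inv()*B).as_rotvec(degrees=True).round(2))
E
python3 -c "from h import *;shot('w1')"
```

```text
[ 616.5 -279.3  191.5] [-1.7998e+02  6.0000e-02  1.0600e+00] 1.65
```

View pics/w1.png

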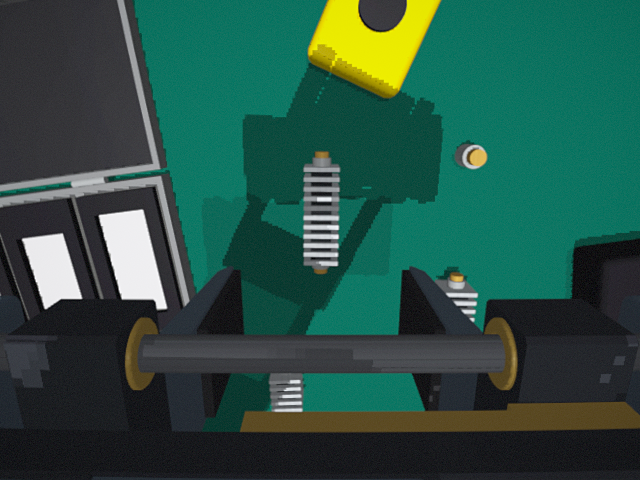

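The wrist view shows the long attenuator between the fingers, with top corners at (304,165), (339,165), (339,266), (304,266).

```bash
python3 - <<'E'
from h import *
m,d=load('w1')
p=p2w(m,[(304,165),(339.5,165),(339,266),(303.5,266)],34);print(p.round(1),p.mean(0))
delta(617,-279,14,0.5)
E
```

```text
[[ 661.  -264.2   34. ]
 [ 661.5 -293.7   34. ]
 [ 572.9 -296.1   34. ]
 [ 572.2 -264.5   34. ]] [ 616.90558643 -279.62022037   34.        ]
now [ 616.4 -279.5  191.7] t 1.7 shift [  0.8  -0.4 177.7] shift after turn [  0.6  -0.5 177.7] turn [-0.02  0.05  0.67]
```

Scaled: 40 mm / 300 = 0.1333, 35 mm / 300 = 0.1167, 0.6 degrees / 90 = 0.0067.

Emit:
creep_tool --rows '[0.002,0,0.1167,0,0,0.0067,0,0,0.1333,0,0,0,0,0,0.1333,0,0,0,0,0,0.1,0,0,0,0,0,0.0667,0,0,0,0,0,0.0417,0,0,0,0,0,0,0,0,0]'

```text
time_s: 2.4
ee_pos: [615.9, -279.2, 12.8]
ee_rot: [-179.9, 0.2, 0.5]
force: [-0.8, 0.8, 0.3]
gripper_width: 70.0
gripper_force: 0.0
```

Emit:
creep_tool --rows '[0,0,0,0,0,0,0,0,0,0,0,0,0,0,0,0,0,0,0,0,0,0,0,0,0,0,0,0,0,0,0,0,0,0,0,0]' --aperture 25 --grip_n 30

```text
time_s: 3.0
ee_pos: [617.2, -279.7, 14.9]
ee_rot: [180.0, -0.0, 0.4]
force: [0.2, 0.5, 0.1]
gripper_width: 26.0
gripper_force: 0.0
```

Emit:
creep_tool --rows '[0,0,-0.0267,0,0,0,0,0,-0.05,0,0,0,0,0,-0.1,0,0,0,0,0,-0.1,0,0,0,0,0,-0.0333,0,0,0,0,0,0,0,0,0]'

```text
time_s: 3.6
ee_pos: [618.4, -280.2, 110.4]
ee_rot: [179.9, -0.3, 0.4]
force: [0.5, 0.7, -0.6]
gripper_width: 25.0
gripper_force: 0.0
```

```bash
python3 -c "
from h import *
delta(544.4,55,110,8)"
```

```text
now [ 618.4 -280.2  110.4] t 3.6 shift [ -71.5 -335.8   -0.7] shift after turn [ -26.6 -342.2    0.4] turn [ 0.15 -0.25 -7.58]
```

```bash
python3 -c "from h import *;shot('w2')"
```

```text
[ 618.4 -280.2  110.4] [179.87  -0.26   0.42] 3.6
```

View pics/w2.png

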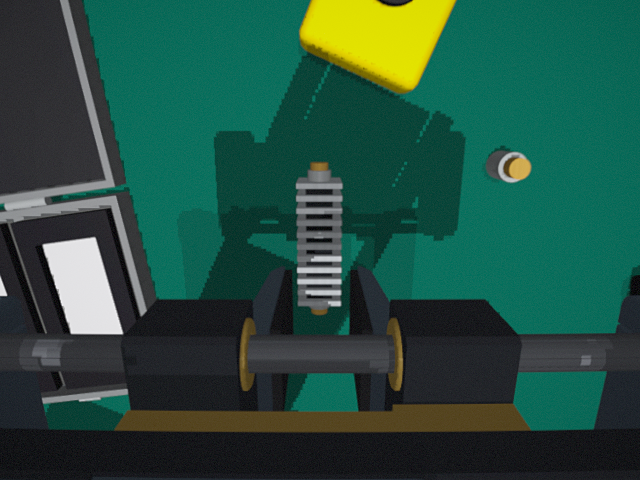

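The attenuator still lies on the bench at top corners (297,179)–(341,306), so the fingers missed it. I'll check the geometry.

```bash
python3 - <<'E'
from h import *
m,d=load('w2')
p=p2w(m,[(297,179),(341.5,179),(341,306),(297,306)],34);print(p.round(1).tolist(),p.mean(0))
print("tcp px",w2p(m,[d["p"],d["p"]+[0,12.5,0],d["p"]+[0,-12.5,0],d["p"]+[0,0,20]]))
m,d=load('w1');print("tcp px w1",w2p(m,[d["p"],d["p"]+[0,35,0],d["p"]-[0,35,0],[617,-279,34]]))
T=np.array(m["T"]);print(T[:3,3]-d["p"])
E
```

```text
[[661.8, -264.4, 34.0], [662.0, -293.1, 34.0], [573.3, -294.7, 34.0], [573.0, -263.8, 34.0]] [ 617.51591465 -278.98208253   34.        ]
tcp px [[321.47445675 285.58020517]
 [296.22868528 285.40806519]
 [346.70446931 285.74169349]
 [321.67199946 301.87866986]]
tcp px w1 [[321.51076381 285.56526507]
 [250.84481684 284.25326514]
 [392.03909976 286.7921434 ]
 [320.77354162 217.03703784]]
[ 76.28974443   1.87215572 192.04960595]
```

The closing probably hadn't gone far enough: the visible finger gap was about 30 mm at a reading of 25. I'll retry with full closing and more time.

Scaled: 30 mm / 300 = 0.1, 26 mm / 300 = 0.0867.

Emit:
creep_tool --rows '[0,0,0,0,0,0,0,0,0,0,0,0,-0.0033,-0.0033,0,0,0,0,0,0,0,0,0,0,0,0,0.0667,0,0,0,0,0,0.1,0,0,0,0,0,0.0867,0,0,0,0,0,0.0667,0,0,0]' --aperture 60

```text
time_s: 4.45
ee_pos: [615.2, -278.2, 9.6]
ee_rot: [-179.9, 0.1, 0.4]
force: [0.6, 0.1, 1.6]
gripper_width: 60.2
gripper_force: 0.0
```

Emit:
creep_tool --rows '[0,0,0,0,0,0,0,0,0,0,0,0,0,0,0,0,0,0,0,0,0,0,0,0,0,0,0,0,0,0,0,0,0,0,0,0]' --aperture 0 --grip_n 30

```text
time_s: 5.05
ee_pos: [616.5, -278.7, 12.5]
ee_rot: [180.0, -0.1, 0.4]
force: [0.8, 0.8, 2.4]
gripper_width: 15.1
gripper_force: 0.9
```

Emit:
creep_tool --rows '[0,0,0,0,0,0,0,0,0,0,0,0,0,0,0,0,0,0]'

```text
time_s: 5.35
ee_pos: [616.7, -278.9, 12.5]
ee_rot: [180.0, -0.1, 0.4]
force: [-1.1, -0.1, 5.4]
gripper_width: 0.3
gripper_force: 2.8
```

```bash
python3 -c "from h import *;shot('w3')"
```

```text
[ 616.7 -278.9   12.5] [ 1.7996e+02 -8.0000e-02  4.2000e-01] 5.35
```

View pics/w3.png

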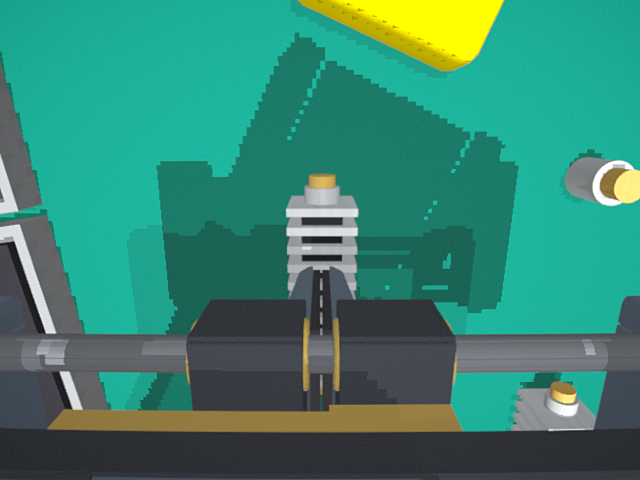

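The fingers closed to 0.3 mm above the block, so the real tips seem to sit higher than the TCP reading says. I'll check from the fixed cameras.

```bash
python3 - <<'E'
from h import *
im=grab_frame("side");im2=grab_frame("scene")
ms,mc=camera_model("side"),camera_model("scene");p=state()["ee_pos"]
a,b=w2p(ms,[p])[0],w2p(mc,[p])[0];print(p,a,b,w2p(ms,[p+[0,0,20]]),w2p(mc,[p+[0,0,20]]))
def crop(im,c):
    x,y=(c-50).astype(int);print(x,y);return cv2.resize(im[y-20:y+80,x:x+100],None,fx=4,fy=4,interpolation=cv2.INTER_CUBIC)
cv2.imwrite("pics/f.png",np.hstack([crop(im,a),crop(im2,b)]))
E
```

```text
[ 616.66788295 -278.83436517   12.52023124] [351.08107068 169.62723022] [183.25886982 269.22421157] [[351.47751002 162.50022994]] [[181.44538826 261.58102487]]
301 119
133 219
```

View pics/f.png

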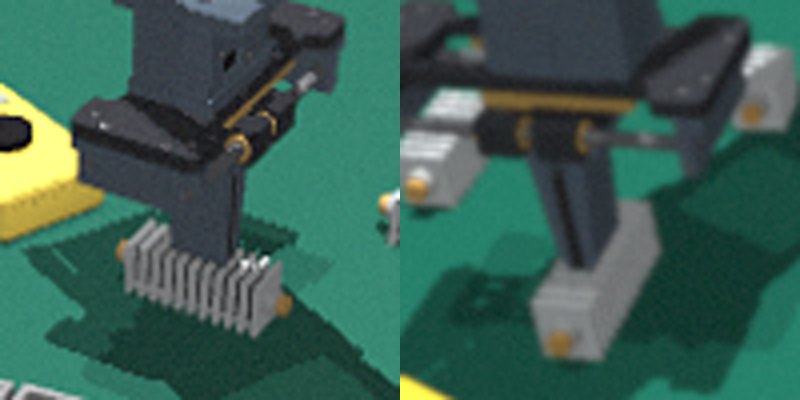

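The pictures confirm that the shut fingertips stand on the block's top face. So the true tips are about 21 mm above the reported TCP, and I'll aim lower by that much.

Scaled: -20 mm / 300 = -0.0667.

Emit:
creep_tool --rows '[0,0,-0.0667,0,0,0,0,0,-0.0667,0,0,0,0,0,0,0,0,0,0,0,0,0,0,0,0,0,0,0,0,0,0,0,0,0,0,0,0,0,0,0,0,0,0,0,0,0,0,0]' --aperture 60

```text
time_s: 6.3
ee_pos: [615.9, -278.6, 51.1]
ee_rot: [-180.0, 0.0, 0.4]
force: [-2.1, -0.9, 0.9]
gripper_width: 59.3
gripper_force: 0.0
```

```bash
python3 -c "
from h import *
delta(617.2,-279.2,-9,.5)"
```

```text
now [ 615.9 -278.6   51.1] t 6.3 shift [ 1.4  0.7 60.1] shift after turn [ 1.3  0.7 60.1] turn [-0.02  0.05 -0.08]
```

Scaled: 20 mm / 300 = 0.0667, 15 mm / 300 = 0.05.

Emit:
creep_tool --rows '[0.0047,0.0023,0.05,0,0,0,0,0,0.0667,0,0,0,0,0,0.05,0,0,0,0,0,0.0333,0,0,0,0,0,0,0,0,0,0,0,0,0,0,0]'

```text
time_s: 6.9
ee_pos: [617.7, -279.4, -8.4]
ee_rot: [180.0, -0.0, 0.4]
force: [0.5, 0.2, 0.1]
gripper_width: 60.4
gripper_force: 0.0
```

Emit:
creep_tool --rows '[0,0,0,0,0,0,0,0,0,0,0,0,0,0,0,0,0,0,0,0,0,0,0,0,0,0,0,0,0,0,0,0,0,0,0,0,0,0,0,0,0,0]' --aperture 0 --grip_n 30

```text
time_s: 7.6
ee_pos: [617.7, -279.3, -7.9]
ee_rot: [180.0, -0.0, 0.4]
force: [-0.4, 0.8, 3.6]
gripper_width: 29.9
gripper_force: 30.0
```

Scaled: -30 mm / 300 = -0.1, -25 mm / 300 = -0.0833, -4 degrees / 90 = -0.0444.

Emit:
creep_tool --rows '[0,0,-0.0267,0,0,0,0,0,-0.0667,0,0,0,0,0,-0.1,0,0,0,0,0,-0.0833,0,0,0,0,0,-0.0233,0,0,0,0,0,0,0,0,-0.0444,0,0,0,0,0,-0.04,0,0,0,0,0,0]'

```text
time_s: 8.4
ee_pos: [616.7, -279.0, 80.3]
ee_rot: [-179.9, 0.1, 8.0]
force: [-1.1, -0.6, -3.6]
gripper_width: 29.5
gripper_force: 30.0
```

```bash
python3 -c "
from h import *
delta(544.4,55,82,8)"
```

```text
now [ 616.7 -279.    80.3] t 8.4 shift [ -25.  -340.8   -1.2] shift after turn [ -25.1 -340.8   -1.7] turn [-0.07  0.12  0.01]
```

Emit:
creep_tool --rows '[-0.0067,-0.0667,0,0,0,0,-0.01,-0.1333,0,0,0,0,-0.01,-0.15,0,0,0,0,-0.01,-0.15,0,0,0,0,-0.01,-0.15,0,0,0,0,-0.01,-0.15,0,0,0,0,-0.01,-0.15,0,0,0,0,-0.01,-0.1167,0,0,0,0]'

```text
time_s: 9.2
ee_pos: [548.7, 36.6, 81.0]
ee_rot: [-180.0, 0.1, 8.0]
force: [0.6, -0.1, -2.8]
gripper_width: 30.2
gripper_force: 30.0
```

Emit:
creep_tool --rows '[-0.0067,-0.0693,0,0,0,0,0,0,0,0,0,0,0,0,0,0,0,0,0,0,0,0,0,0]'

```text
time_s: 9.6
ee_pos: [545.4, 53.7, 81.3]
ee_rot: [180.0, 0.0, 7.9]
force: [0.4, 0.8, -2.2]
gripper_width: 29.6
gripper_force: 30.0
```

```bash
python3 -c "
from h import *
delta(544.4,55,3.5,8);shot('w4')"
```

```text
now [545.4  53.7  81.3] t 9.6 shift [-0.8 -1.4 77.8] shift after turn [-0.8 -1.4 77.8] turn [ 0.03  0.02 -0.05]
[545.4  53.7  81.3] [1.7997e+02 2.0000e-02 7.9500e+00] 9.6
```

View pics/w4.png

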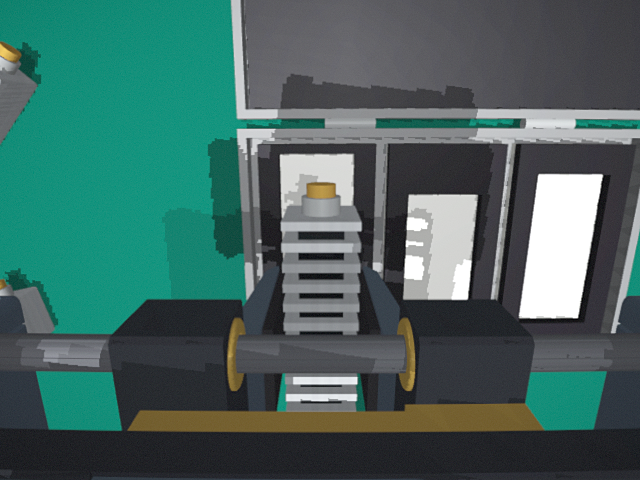

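The long attenuator is held over the left insert, recess far edge (281,154)–(355,153). The short insert's far edge is (408,195)–(478,195), and the medium recess is (538,174), (603,174), (580,319), (519,319).

```bash
python3 - <<'E'
from h import *
m,d=load('w4')
e=np.array([np.cos(np.radians(8)),np.sin(np.radians(8))])
for n,px,l in(("L",[(281,154),(355,153)],126),("S",[(408,195),(478,195)],76),("M",[(538,174),(603,174)],101)):
  for z in(10,18):
    p=p2w(m,px,z)[:,:2]; print(n,z,p.round(1).tolist(),np.hypot(*(p[1]-p[0])).round(1),(p.mean(0)-e*l/2).round(1))
p=p2w(m,[(538,174),(603,174),(580,319),(519,319)],10);print(p.mean(0))
# object: connector end and body end in hand (top at tcp+8+34, mid +8+17)
p=p2w(m,[(283,206),(361,206)],d["p"][2]+8+34)[:,:2];print(p.round(1),(p.mean(0)-e*43).round(1))
E
```

```text
L 10 [[600.7, 86.8], [607.7, 41.2]] 46.1 [541.8  55.2]
L 18 [[601.3, 86.1], [608.1, 41.9]] 44.7 [542.3  55.3]
S 10 [[586.5, 3.4], [592.8, -41.3]] 45.1 [552.  -24.2]
S 18 [[587.5, 5.3], [593.7, -38.1]] 43.8 [553.  -21.7]
M 10 [[611.5, -76.3], [617.7, -118.4]] 42.5 [ 564.6 -104.4]
M 18 [[611.8, -72.1], [617.8, -112.9]] 41.2 [564.8 -99.5]
[ 564.4797835  -105.22088029   10.        ]
[[590.8  74.5]
 [594.8  46.1]] [550.3  54.3]
```

```bash
python3 - <<'E'
from h import *
m,d=load('w4')
a=np.radians(7.95);e=np.array([np.cos(a),np.sin(a)]);n=np.array([-np.sin(a),np.cos(a)])
for cx in(-5,0,5):
  c=d["p"][:2]+e*cx
  for h in(0,34): print(cx,h,w2p(m,[[*(c+e*43+n*s*15),d["p"][2]+8+h] for s in(1,-1)]).round().tolist(), w2p(m,[[*(c+e*55),d["p"][2]+8+17]]).round().tolist())
E
```

```text
-5 0 [[288.0, 214.0], [355.0, 214.0]] [[322.0, 193.0]]
-5 34 [[282.0, 232.0], [362.0, 232.0]] [[322.0, 193.0]]
0 0 [[288.0, 203.0], [355.0, 203.0]] [[322.0, 181.0]]
0 34 [[281.0, 219.0], [362.0, 219.0]] [[322.0, 181.0]]
5 0 [[288.0, 192.0], [355.0, 192.0]] [[322.0, 168.0]]
5 34 [[281.0, 206.0], [363.0, 206.0]] [[322.0, 168.0]]
```

Scaled: 25 mm / 300 = 0.0833, 20 mm / 300 = 0.0667.

Emit:
creep_tool --rows '[-0.0027,-0.0047,0.0667,0,0,0,0,0,0.0833,0,0,0,0,0,0.06,0,0,0,0,0,0.0267,0,0,0,0,0,0.0133,0,0,0,0,0,0.005,0,0,0,0,0,0,0,0,0,0,0,0,0,0,0]'

```text
time_s: 10.45
ee_pos: [545.0, 55.9, 5.9]
ee_rot: [180.0, -0.1, 8.0]
force: [-0.4, 1.0, -3.1]
gripper_width: 29.8
gripper_force: 30.0
```

Emit:
creep_tool --rows '[0,0,0.0033,0,0,0,0,0,0,0,0,0,0,0,0,0,0,0]'

```text
time_s: 10.75
ee_pos: [544.3, 56.0, 4.3]
ee_rot: [180.0, -0.0, 8.0]
force: [0.6, 0.2, -2.7]
gripper_width: 29.9
gripper_force: 30.0
```

Emit:
creep_tool --rows '[0,0,0.0027,0,0,0,0,0,0,0,0,0,0,0,0,0,0,0]'

```text
time_s: 11.05
ee_pos: [544.2, 55.9, 3.3]
ee_rot: [180.0, 0.0, 8.0]
force: [-0.7, -0.5, -2.9]
gripper_width: 29.5
gripper_force: 30.0
```

Scaled: 0.7 mm / 300 = 0.0023.

Emit:
creep_tool --rows '[0,0,0.0023,0,0,0,0,0,0,0,0,0,0,0,0,0,0,0]' --only "pos|force"

```text
ee_pos: [544.2, 55.9, 2.6]
force: [0.3, -0.7, -2.5]
gripper_force: 30.0
```

Emit:
creep_tool --rows '[0,0,0.0023,0,0,0,0,0,0,0,0,0,0,0,0,0,0,0]' --only "pos|force"

```text
ee_pos: [544.4, 55.9, 2.1]
force: [-0.8, -0.1, -1.4]
gripper_force: 30.0
```

Contact is starting at 2.1, as predicted. I'll go down slightly more, then release to 50 and retract.

Scaled: 0.5 mm / 300 = 0.0017.

Emit:
creep_tool --rows '[0,0,0.0017,0,0,0,0,0,0,0,0,0,0,0,0,0,0,0]' --only "pos|force"

```text
ee_pos: [544.4, 55.9, 2.0]
force: [-1.3, 0.0, 5.2]
gripper_force: 30.0
```

Emit:
creep_tool --rows '[0,0,0,0,0,0,0,0,0,0,0,0,0,0,0,0,0,0,0,0,0,0,0,0,0,0,0,0,0,0,0,0,0,0,0,0]' --aperture 55

```text
time_s: 12.55
ee_pos: [544.3, 55.9, 1.4]
ee_rot: [180.0, -0.0, 8.0]
force: [0.7, 0.2, -0.7]
gripper_width: 54.6
gripper_force: 0.0
```

Emit:
creep_tool --rows '[0,0,-0.0333,0,0,0,0,0,-0.1,0,0,0,0,0,-0.1333,0,0,0,0,0,-0.1333,0,0,0,0,0,-0.1333,0,0,0,0,0,-0.0833,0,0,0,0,0,0,0,0,0]'

```text
time_s: 13.25
ee_pos: [546.8, 56.2, 191.6]
ee_rot: [180.0, -0.6, 8.0]
force: [-0.1, 0.7, 0.7]
gripper_width: 55.1
gripper_force: 0.0
```

```bash
python3 -c "
from h import *
delta(518.1,-409,190,.5)"
```

```text
now [546.8  56.2 191.6] t 13.25 shift [-93.4 456.6   0.9] shift after turn [-32.8 464.9   1.6] turn [-0.   -0.58  7.52]
```

Scaled: 45 mm / 300 = 0.15, 40 mm / 300 = 0.1333.

Emit:
creep_tool --rows '[-0.0133,0.0667,0,0,0,0,-0.0267,0.1333,0,0,0,0,-0.03,0.15,0,0,0,0,-0.03,0.15,0,0,0,0,-0.03,0.15,0,0,0,0,-0.03,0.15,0,0,0,0,-0.03,0.15,0,0,0,0,-0.03,0.15,0,0,0,0]' --aperture 60

```text
time_s: 14.05
ee_pos: [523.9, -281.5, 185.7]
ee_rot: [-179.9, 0.1, 8.0]
force: [0.5, -0.2, 0.3]
gripper_width: 60.0
gripper_force: 0.0
```

Emit:
creep_tool --rows '[-0.03,0.15,0,0,0,0,-0.03,0.14,0,0,0,0,-0.0167,0.0833,0,0,0,0,-0.0147,0.0487,0,0,0,0.0833,0,0,0,0,0,0,0,0,0,0,0,0]'

```text
time_s: 14.65
ee_pos: [515.0, -408.5, 185.6]
ee_rot: [-179.9, 0.1, 0.6]
force: [0.2, 0.6, -0.2]
gripper_width: 60.1
gripper_force: 0.0
```

```bash
python3 -c "from h import *;shot('w5')"
```

```text
[ 515.  -408.5  185.6] [-1.799e+02  7.000e-02  6.400e-01] 14.65
```

View pics/w5.png

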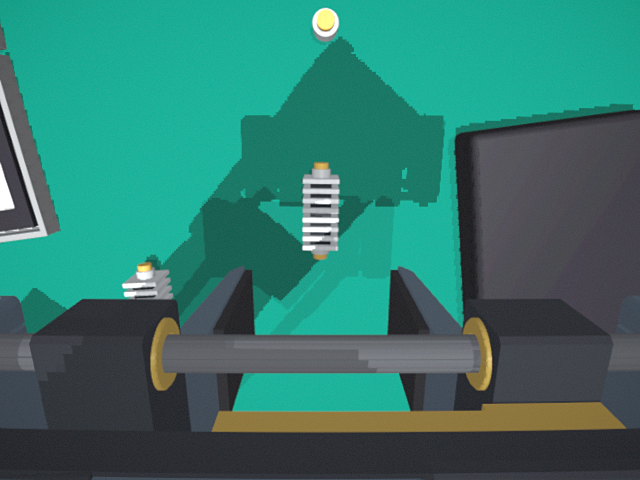

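The medium attenuator is centred between the fingers, with top corners (303,176), (339.5,176), (338.5,250), (303,250).

```bash
python3 - <<'E'
from h import *
m,d=load('w5')
p=p2w(m,[(303,176),(339.5,176),(338.5,250.5),(303,250.5)],34);print(p.round(1).tolist(),p.mean(0))
ax=p[:2].mean(0)-p[2:].mean(0);print(np.degrees(np.arctan2(ax[1],ax[0])))
c=p.mean(0);delta(c[0],c[1],-9,.6)
E
```

```text
[[551.1, -392.9, 34.0], [551.5, -423.0, 34.0], [487.4, -423.6, 34.0], [487.0, -392.9, 34.0]] [ 519.21839635 -408.10573307   34.        ]
0.31872311632663297
now [ 515.2 -408.1  186. ] t 14.7 shift [  4.1   0.3 195. ] shift after turn [4.00e+00 1.00e-01 1.95e+02] turn [-0.08  0.05  0.06]
```

Scaled: 45 mm / 300 = 0.15, 40 mm / 300 = 0.1333, 0.2 degrees / 90 = 0.0022.

Emit:
creep_tool --rows '[0.012,0,0.1167,0,0,0.0022,0,0,0.15,0,0,0,0,0,0.1333,0,0,0,0,0,0.1,0,0,0,0,0,0.0667,0,0,0,0,0,0.05,0,0,0,0,0,0.0333,0,0,0,0,0,0,0,0,0]'

```text
time_s: 15.5
ee_pos: [518.8, -408.3, -9.4]
ee_rot: [-179.9, 0.1, 0.4]
force: [0.3, 0.2, 0.3]
gripper_width: 59.8
gripper_force: 0.0
```

Emit:
creep_tool --rows '[0,0,0,0,0,0,0,0,0,0,0,0]'

```text
time_s: 15.7
ee_pos: [519.9, -409.8, -7.1]
ee_rot: [179.9, -0.1, 0.3]
force: [0.8, 0.6, 0.2]
gripper_width: 59.8
gripper_force: 0.0
```

Emit:
creep_tool --rows '[0,0,0,0,0,0,0,0,0,0,0,0,0,0,0,0,0,0,0,0,0,0,0,0,0,0,0,0,0,0,0,0,0,0,0,0,0,0,0,0,0,0]' --aperture 0 --grip_n 30

```text
time_s: 16.4
ee_pos: [519.0, -409.0, -8.4]
ee_rot: [-180.0, 0.0, 0.3]
force: [-0.5, 1.6, 2.2]
gripper_width: 30.3
gripper_force: 30.0
```

Scaled: -30 mm / 300 = -0.1, -25 mm / 300 = -0.0833, -4 degrees / 90 = -0.0444.

Emit:
creep_tool --rows '[0,0,-0.0267,0,0,0,0,0,-0.0667,0,0,0,0,0,-0.1,0,0,0,0,0,-0.0833,0,0,0,0,0,-0.0233,0,0,0,0,0,0,0,0,-0.0444,0,0,0,0,0,-0.0411,0,0,0,0,0,0]'

```text
time_s: 17.2
ee_pos: [518.5, -408.9, 80.5]
ee_rot: [-179.9, 0.1, 8.0]
force: [0.2, 0.2, -1.0]
gripper_width: 29.8
gripper_force: 30.0
```

```bash
python3 -c "
from h import *
delta(565.7,-103.7,1.6,8)"
```

```text
now [ 518.5 -408.9   80.5] t 17.2 shift [  89.4 -295.6   79. ] shift after turn [  89.2 -295.7   78.9] turn [-0.06  0.07  0.02]
```

Scaled: -43 mm / 300 = -0.1433, -40 mm / 300 = -0.1333.

Emit:
creep_tool --rows '[0.02,-0.0667,0,0,0,0,0.04,-0.1333,0,0,0,0,0.0433,-0.1433,0,0,0,0,0.0433,-0.1433,0,0,0,0,0.0433,-0.1433,0,0,0,0,0.0433,-0.1433,0,0,0,0,0.0367,-0.1267,0,0,0,0,0.02,-0.0667,0,0,0,0]'

```text
time_s: 18.0
ee_pos: [564.1, -105.7, 81.0]
ee_rot: [-179.9, 0.1, 8.1]
force: [0.2, -0.7, -0.9]
gripper_width: 29.9
gripper_force: 30.0
```

Emit:
creep_tool --rows '[0.0077,-0.019,0,0,0,0,0,0,0,0,0,0,0,0,0,0,0,0,0,0,0,0,0,0]'

```text
time_s: 18.4
ee_pos: [566.0, -105.1, 81.3]
ee_rot: [180.0, 0.0, 7.9]
force: [0.1, 0.6, -0.8]
gripper_width: 29.6
gripper_force: 30.0
```

```bash
python3 -c "
from h import *
delta(565.7,-103.7,1.6,8);shot('w6')"
```

```text
now [ 566.  -105.1   81.3] t 18.4 shift [-0.1 -1.5 79.7] shift after turn [-0.1 -1.5 79.7] turn [ 0.02  0.01 -0.08]
[ 566.  -105.1   81.3] [1.7998e+02 1.0000e-02 7.9200e+00] 18.4
```

View pics/w6.png

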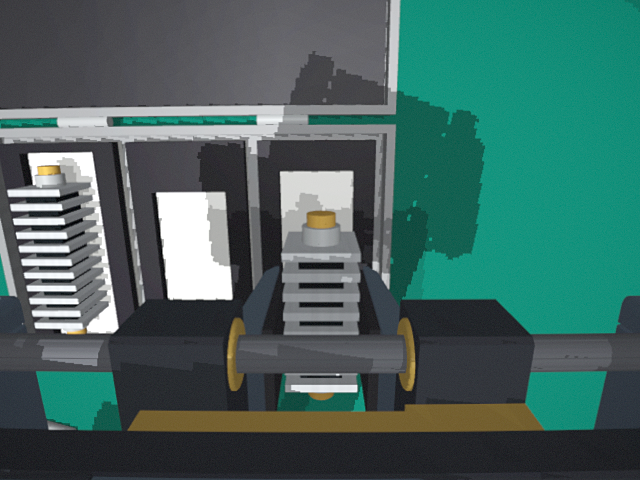

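The long attenuator sits flat in its insert at left. The medium one is held over its recess, far edge (280,171)–(354,171), and the short recess's far edge is (154,192)–(227,192).

```bash
python3 - <<'E'
from h import *
m,d=load('w6')
a=np.radians(8);e=np.array([np.cos(a),np.sin(a)])
for n,px,l in(("M",[(280,171),(354,171)],101),("S",[(154,192),(227,192)],76)):
  for z in(10,18):
    p=p2w(m,px,z)[:,:2]; print(n,z,np.hypot(*(p[1]-p[0])).round(1),(p.mean(0)-e*l/2).round(1))
print(w2p(m,[[*(d["p"][:2]+e*30.5),d["p"][2]+8.4+h] for h in(0,34)]))
E
```

```text
M 10 46.6 [ 564.  -102.8]
M 18 45.2 [ 564.9 -102.7]
S 10 47.0 [552.1 -22.6]
S 18 45.6 [553.7 -25. ]
[[321.47790734 229.95356713]
 [321.69681043 251.74955702]]
```

Scaled: 25 mm / 300 = 0.0833, 20 mm / 300 = 0.0667.

Emit:
creep_tool --rows '[0,-0.0067,0.0667,0,0,0,0,0,0.0833,0,0,0,0,0,0.06,0,0,0,0,0,0.0267,0,0,0,0,0,0.0133,0,0,0,0,0,0.0067,0,0,0,0,0,0,0,0,0,0,0,0,0,0,0]'

```text
time_s: 19.25
ee_pos: [566.6, -102.2, 5.2]
ee_rot: [180.0, -0.1, 8.0]
force: [-0.3, 0.2, -1.2]
gripper_width: 30.0
gripper_force: 30.0
```

Emit:
creep_tool --rows '[0,0,0.0033,0,0,0,0,0,0,0,0,0,0,0,0,0,0,0]' --only "pos|force"

```text
ee_pos: [566.0, -102.0, 3.6]
force: [-0.7, -0.7, -0.8]
gripper_force: 30.0
```

Emit:
creep_tool --rows '[0,0,0.0023,0,0,0,0,0,0,0,0,0,0,0,0,0,0,0]' --only "pos|force"

```text
ee_pos: [565.9, -102.0, 2.7]
force: [0.4, 0.2, -1.3]
gripper_force: 30.0
```

Scaled: 0.6 mm / 300 = 0.002.

Emit:
creep_tool --rows '[0,0,0.002,0,0,0,0,0,0,0,0,0,0,0,0,0,0,0]' --only "pos|force"

```text
ee_pos: [565.9, -102.0, 2.1]
force: [0.0, 0.2, -2.2]
gripper_force: 30.0
```

Emit:
creep_tool --rows '[0,0,0.002,0,0,0,0,0,0,0,0,0,0,0,0,0,0,0]' --only "pos|force"

```text
ee_pos: [566.0, -102.0, 1.6]
force: [0.1, -0.6, -0.5]
gripper_force: 30.0
```

Emit:
creep_tool --rows '[0,0,0.0013,0,0,0,0,0,0,0,0,0,0,0,0,0,0,0]' --only "pos|force"

```text
ee_pos: [566.1, -102.0, 1.6]
force: [-1.5, 0.6, 4.4]
gripper_force: 30.0
```

Contact at 1.6 as predicted, so I'll release, retract and go to the short one.

Emit:
creep_tool --rows '[0,0,0,0,0,0,0,0,0,0,0,0,0,0,0,0,0,0,0,0,0,0,0,0,0,0,0,0,0,0,0,0,0,0,0,0]' --aperture 55

```text
time_s: 21.35
ee_pos: [565.9, -102.0, 1.1]
ee_rot: [180.0, 0.0, 8.0]
force: [0.4, -0.6, -1.7]
gripper_width: 55.0
gripper_force: 0.0
```

Emit:
creep_tool --rows '[0,0,-0.0333,0,0,0,0,0,-0.1,0,0,0,0,0,-0.1333,0,0,0,0,0,-0.1333,0,0,0,0,0,-0.1333,0,0,0,0,0,-0.0833,0,0,0,0,0,0,0,0,0,0,0,0,0,0,0]'

```text
time_s: 22.15
ee_pos: [565.8, -101.9, 186.7]
ee_rot: [180.0, -0.1, 8.0]
force: [0.3, -0.7, -1.5]
gripper_width: 54.9
gripper_force: 0.0
```

```bash
python3 -c "
from h import *
delta(437.4,-248,187,2)"
```

```text
now [ 565.8 -101.9  186.7] t 22.15 shift [-147.5  126.7   -0.3] shift after turn [-133.4  141.5   -0.3] turn [ 0.02 -0.06  6.02]
```

Scaled: -35 mm / 300 = -0.1167, 30 mm / 300 = 0.1, 6 degrees / 90 = 0.0667.

Emit:
creep_tool --rows '[-0.0667,0.0567,0,0,0,0,-0.1167,0.1,0,0,0,0,-0.1167,0.1,0,0,0,0,-0.1167,0.1,0,0,0,0,-0.075,0.0657,0,0,0,0.0667,0,0,0,0,0,0,0,0,0,0,0,0,0,0,0,0,0,0]' --aperture 60

```text
time_s: 22.95
ee_pos: [437.7, -247.2, 185.3]
ee_rot: [-179.9, 0.1, 2.1]
force: [1.1, -0.3, -1.6]
gripper_width: 59.7
gripper_force: 0.0
```

```bash
python3 -c "from h import *;shot('w7')"
```

```text
[ 437.7 -247.2  185.3] [-1.7993e+02  6.0000e-02  2.0900e+00] 22.95
```

View pics/w7.png

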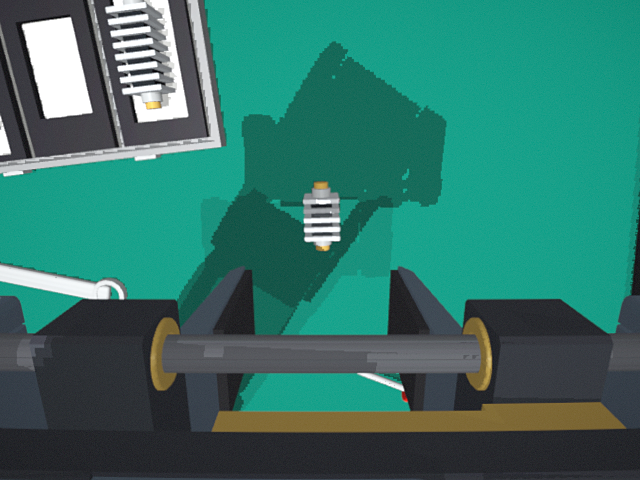

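The medium attenuator lies in its insert at top left. The short one is between the fingers, with top corners (303.5,194.5), (339.5,194), (340,240.5), (304.5,241).

```bash
python3 - <<'E'
from h import *
m,d=load('w7')
p=p2w(m,[(303.5,194.5),(339.5,194),(340,240.5),(304.5,241)],34);print(p.round(1).tolist(),p.mean(0))
ax=p[:2].mean(0)-p[2:].mean(0);w=p[0]-p[1]+p[3]-p[2];print(np.degrees(np.arctan2(ax[1],ax[0])),np.degrees(np.arctan2(-w[0],w[1])))
c=p.mean(0);delta(c[0],c[1],-9,2.5)
E
```

```text
[[458.2, -231.6, 34.0], [459.7, -261.5, 34.0], [419.6, -263.9, 34.0], [418.0, -233.5, 34.0]] [ 438.87321227 -247.6220822    34.        ]
3.088170491668838 2.972075055965868
now [ 438.  -247.1  185.5] t 23.0 shift [  1.1   0.7 194.5] shift after turn [  0.9   0.6 194.5] turn [-0.05  0.05 -0.38]
```

Scaled: 45 mm / 300 = 0.15, 40 mm / 300 = 0.1333, -0.9 degrees / 90 = -0.01.

Emit:
creep_tool --rows '[0.0017,0.002,0.1167,0,0,-0.01,0,0,0.15,0,0,0,0,0,0.1333,0,0,0,0,0,0.1,0,0,0,0,0,0.0667,0,0,0,0,0,0.0467,0,0,0,0,0,0.0333,0,0,0,0,0,0,0,0,0]'

```text
time_s: 23.8
ee_pos: [437.8, -247.5, -9.1]
ee_rot: [-179.9, 0.1, 3.0]
force: [0.5, -0.5, 0.5]
gripper_width: 59.9
gripper_force: 0.0
```

Emit:
creep_tool --rows '[0,0,0,0,0,0,0,0,0,0,0,0]'

```text
time_s: 24.0
ee_pos: [438.9, -248.8, -7.0]
ee_rot: [179.9, -0.1, 2.9]
force: [-0.0, 0.4, 0.0]
gripper_width: 60.0
gripper_force: 0.0
```

Emit:
creep_tool --rows '[0,0,0,0,0,0,0,0,0,0,0,0,0,0,0,0,0,0,0,0,0,0,0,0,0,0,0,0,0,0,0,0,0,0,0,0,0,0,0,0,0,0]' --aperture 0 --grip_n 30

```text
time_s: 24.7
ee_pos: [438.1, -248.6, -7.7]
ee_rot: [180.0, -0.0, 2.9]
force: [-0.7, 0.4, 4.2]
gripper_width: 30.0
gripper_force: 30.0
```

Scaled: -30 mm / 300 = -0.1, -22 mm / 300 = -0.0733, -3 degrees / 90 = -0.0333.

Emit:
creep_tool --rows '[0,0,-0.0267,0,0,0,0,0,-0.0667,0,0,0,0,0,-0.1,0,0,0,0,0,-0.1,0,0,0,0,0,-0.0733,0,0,0,0,0,0,0,0,-0.0333,0,0,0,0,0,-0.0233,0,0,0,0,0,0]'

```text
time_s: 25.5
ee_pos: [437.9, -248.6, 102.5]
ee_rot: [180.0, -0.0, 8.0]
force: [0.1, 0.4, -1.8]
gripper_width: 30.0
gripper_force: 30.0
```

```bash
python3 -c "
from h import *
delta(554.2,-23.6,2.3,8)"
```

```text
now [ 437.9 -248.6  102.5] t 25.5 shift [ 146.5 -206.6  100.2] shift after turn [ 146.4 -206.6  100.2] turn [ 0.02 -0.01  0.02]
```

Careful with the scale: shifts go in shares of 300 mm and turns go in shares of 90 degrees. That gives: -40 mm / 300 = -0.1333, -34 mm / 300 = -0.1133.

Emit:
creep_tool --rows '[0.04,-0.0533,0,0,0,0,0.08,-0.1133,0,0,0,0,0.0933,-0.1333,0,0,0,0,0.0933,-0.1333,0,0,0,0,0.0933,-0.1333,0,0,0,0,0.06,-0.0833,0,0,0,0,0.0283,-0.0387,0,0,0,0,0,0,0,0,0,0]'

```text
time_s: 26.3
ee_pos: [554.7, -22.4, 101.8]
ee_rot: [180.0, 0.0, 8.1]
force: [-0.8, -0.0, -0.9]
gripper_width: 29.6
gripper_force: 30.0
```

Emit:
creep_tool --rows '[0,0,0,0,0,0,0,0,0.0667,0,0,0,0,0,0,0,0,0,0,0,0,0,0,0]'

```text
time_s: 26.7
ee_pos: [553.5, -24.9, 82.1]
ee_rot: [180.0, 0.1, 7.9]
force: [0.3, -0.6, -1.7]
gripper_width: 30.0
gripper_force: 30.0
```

```bash
python3 -c "
from h import *
delta(554.2,-23.6,2.3,8);shot('w8')"
```

```text
now [553.5 -24.9  82.1] t 26.7 shift [ 1.  -1.2 79.8] shift after turn [ 0.9 -1.1 79.8] turn [ 0.01  0.07 -0.09]
[553.5 -24.9  82.1] [1.7999e+02 7.0000e-02 7.9100e+00] 26.7
```

View pics/w8.png

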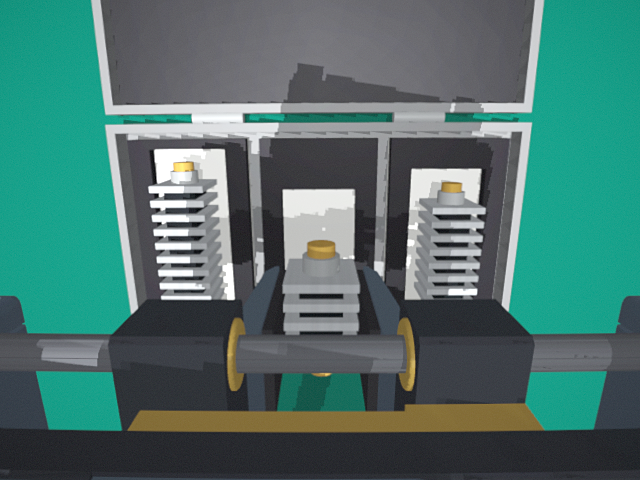

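Both neighbours are seated, and the short one is over the middle recess, far edge (283,188)–(355,188). The view agrees with the computed small shift, so I'll lower it.

Scaled: 25 mm / 300 = 0.0833, -1.2 mm / 300 = -0.004.

Emit:
creep_tool --rows '[0.0023,-0.004,0.0667,0,0,0,0,0,0.0833,0,0,0,0,0,0.06,0,0,0,0,0,0.0267,0,0,0,0,0,0.0133,0,0,0,0,0,0.0067,0,0,0,0,0,0,0,0,0,0,0,0,0,0,0]'

```text
time_s: 27.55
ee_pos: [555.5, -22.4, 6.0]
ee_rot: [180.0, -0.1, 8.0]
force: [0.6, 0.2, -1.5]
gripper_width: 29.6
gripper_force: 30.0
```

Emit:
creep_tool --rows '[0,0,0.0027,0,0,0,0,0,0,0,0,0,0,0,0,0,0,0]' --only "pos|force"

```text
ee_pos: [555.0, -22.3, 4.5]
force: [-1.0, 0.4, -1.5]
gripper_force: 30.0
```

Emit:
creep_tool --rows '[0,0,0.0017,0,0,0,0,0,0,0,0,0,0,0,0,0,0,0]' --only "pos|force"

```text
ee_pos: [554.9, -22.3, 3.8]
force: [-0.9, 0.7, -1.0]
gripper_force: 30.0
```

Scaled: 0.8 mm / 300 = 0.0027.

Emit:
creep_tool --rows '[0,0,0.0027,0,0,0,0,0,0,0,0,0,0,0,0,0,0,0]' --only "pos|force"

```text
ee_pos: [554.9, -22.3, 3.0]
force: [0.8, -0.2, -1.6]
gripper_force: 30.0
```

Emit:
creep_tool --rows '[0,0,0.002,0,0,0,0,0,0,0,0,0,0,0,0,0,0,0]' --only "pos|force"

```text
ee_pos: [554.8, -22.3, 2.4]
force: [-0.5, 0.8, -1.6]
gripper_force: 30.0
```

Emit:
creep_tool --rows '[0,0,0.0013,0,0,0,0,0,0,0,0,0,0,0,0,0,0,0]' --only "pos|force"

```text
ee_pos: [554.9, -22.3, 2.3]
force: [-1.3, 0.4, 2.9]
gripper_force: 30.0
```

Contact at 2.3 as predicted, so I'll release, retract and check from the scene camera.

Emit:
creep_tool --rows '[0,0,0,0,0,0,0,0,0,0,0,0,0,0,0,0,0,0,0,0,0,0,0,0,0,0,0,0,0,0,0,0,0,0,0,0]' --aperture 52

```text
time_s: 29.65
ee_pos: [554.9, -22.3, 2.0]
ee_rot: [180.0, 0.0, 8.0]
force: [-0.4, 0.0, -0.4]
gripper_width: 51.9
gripper_force: 0.0
```

Emit:
creep_tool --rows '[0,0,-0.0333,0,0,0,0,0,-0.1,0,0,0,0,0,-0.1333,0,0,0,0,0,-0.1333,0,0,0,0,0,-0.1333,0,0,0,0,0,-0.1333,0,0,0,-0.1333,0,-0.0667,0,0,0,-0.1333,0,0,0,0,0]'

```text
time_s: 30.45
ee_pos: [477.2, -33.7, 226.0]
ee_rot: [179.9, -0.5, 8.1]
force: [0.1, -0.5, -0.2]
gripper_width: 52.0
gripper_force: 0.0
```

Emit:
creep_tool --rows '[-0.1333,0,0,0,0,0,-0.1333,0,0,0,0,0,0,0,0,0,0,0,0,0,0,0,0,0,0,0,0,0,0,0]'

```text
time_s: 30.95
ee_pos: [397.5, -44.6, 222.7]
ee_rot: [180.0, -0.1, 8.0]
force: [0.0, -1.1, 0.4]
gripper_width: 52.2
gripper_force: 0.0
```

```bash
python3 - <<'E'
from h import *
im=grab_frame("scene")
cv2.imwrite("pics/end.png",cv2.resize(im[205:355,230:390],None,fx=3.9,fy=3.9,interpolation=cv2.INTER_CUBIC))
a=cv2.imread("pics/scene0.png");print("coupler area diff",cv2.absdiff(a,im)[220:310,430:525].max())
E
```

```text
coupler area diff 12
```

View pics/end.png

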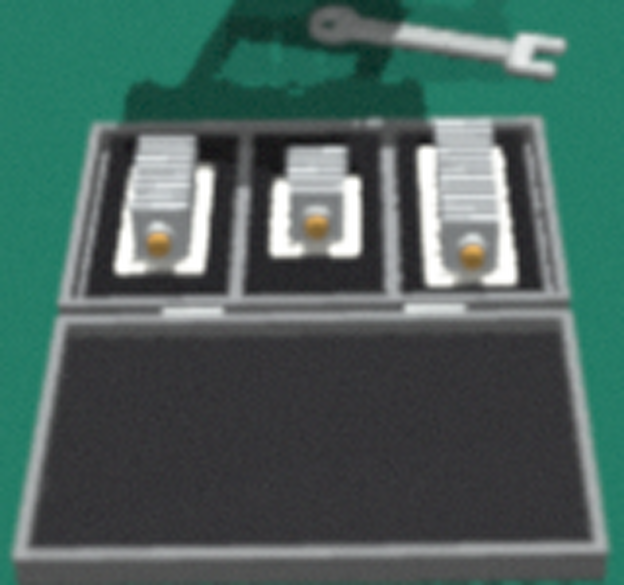

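All three attenuators sit flat inside their white recesses at crop (165,205), (315,200) and (468,215). The couplers haven't moved.

```bash
python3 -c "from workcell import *;print(job_done())"
```

```text
the job is handed in; nothing more can be done
None
```

The long, medium and short attenuators are each lying flat in their matching inserts, set down by contact at about 31 s on the clock with the couplers left where they were. The first two tries at gripping the long one closed above it, because the fingertips sit about 21 mm higher than the reported TCP; on the second they rested lightly on its top (about 5 N).

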